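# Clear the plug box and hold its lid open

## Task

Take the orange-handled hook tool off the lid of the green grommet-plug box and leave it lying flat in the metal tool tray before the lid comes up. Then raise the lid to 50 degrees from closed and hold it there for the stringer to pick plugs: it falls shut if let go, so finish still holding it steady at 50 degrees (within about five), with nothing else on the bench disturbed.

Things in the scene. Friction and masses are not known exactly. Their poses are not given: they have to be found in the camera images.
- plug_lid (a joint): opening angle of the box lid, rad: 0 shut, growing as the front edge rises, stop at 1.35. Hinge along the far edge of the box; no stay, next to no friction: it falls shut by its own weight from every angle. Plywood, 164 mm front to back, 244 mm wide, 8 mm thick, about 0.32 kg (varies by a third); lifting it by the bar takes about 2 N.
- lid_bar (a point): centre of the lid's steel lifting bar: round, 10 mm thick, 104 mm long, parallel to the hinge, in the lid's plane, 40 mm in front of its front edge on two rods 96 mm apart. The 35 mm gap behind it is open: pinch it from above; it turns between the fingers as the lid swings. 84 mm above the bench when shut. Axes: x from bar to hinge, y along the bar, z square to the lid (up when shut).
- lid_hinge (a point): centre of the hinge line, at the far top edge of the box, 80 mm above the bench, level with the lid's underside when shut (upper face 8 mm higher). Turns with the lid: y along the hinge, x in the lid's plane away from the bar. The bar's centre lies 204 mm from it to -x and 4 mm to +z, and circles it.
- plug_box: green open box of grommet plugs, 160 mm (x, front to back) by 240 mm (y) by 80 mm high, fixed to the bench under the plywood lid; origin at the centre of its underside, on the bench; its -x side is the front, roughly towards the robot, its z is up.
- tool_tray: bare aluminium open tray, fixed to the bench, 250 mm (x) by 130 mm (y) outside, 30 mm high, walls and floor 4 mm thick; origin at the centre of its underside, on the bench.
- hook_handle (a point): centre of the orange handle of the hook tool, half-way up. The tool lies on the shut lid. Handle 100 mm long (x), 24 mm wide (y), 20 mm high (z), so the centre is 10 mm above what it lies on; x runs from handle to hook. A thin steel shaft goes on from it; the whole tool is 171 mm long and its middle lies 35 mm from this point to +x. About 80 g.
- hook_tip (a point): the steel hook end of the hook tool, 118 mm from the handle centre to +x and 6 mm to +y, at half the handle's height; the hook bends sideways up to 21 mm to +y.
- hook_butt (a point): the free end of the orange handle of the hook tool, 50 mm from the handle centre to -x.
- awl_mid (a point): bystander: steel tapered awl with a dark wooden handle, lying, 175 mm long, 24 mm high; its middle
- bumper_mid (a point): bystander: red plastic bumper strip, a shallow arc 165 mm long, 12 mm high; its middle
- jar_mid (a point): bystander: brown glass jar with black screw lid, 68 mm in diameter, 95 mm high; its middle
- spool_mid (a point): bystander: yellow string spool, 90 mm in diameter, 44 mm high; its middle
- mallet: bystander: hammer lying on the bench, handle to -x
Things that resemble listed ones, but are neither listed nor needed, are in the scene too. Of the things like the part that bears hook_handle, leave any that is blue or purple; of the rest the larger one is meant.

How it is judged:
On the way, in this order (a step that is already met when the one before it is completed fails the run):
1. the hook tool lies flat in the tray, let go, with the lid still shut (x of hook_tip in the frame of tool_tray between -0.123 and 0.123 m and y of hook_tip in the frame of tool_tray between -0.063 and 0.063 m and z of each of hook_tip, hook_butt in the frame of tool_tray below 0.03 m and x of hook_butt in the frame of tool_tray between -0.123 and 0.123 m and y of hook_butt in the frame of tool_tray between -0.063 and 0.063 m and contact force between the fingers and hook_tool below 0.1 N and value of joint plug_lid below 0.1 rad), for 0.2 s.
2. the lid is held at 50 degrees (value of joint plug_lid between 0.768 and 0.977 rad and velocity of joint plug_lid between -0.1 and 0.1 rad/s and contact force between the fingers and plug_box above 0.5 N), for 0.3 s.
At the end, for the whole second after the job is handed in: The hook tool lies wholly inside the tray, both ends below the rim, let go; the lid stands between 44 and 56 degrees (0.768 to 0.977 rad), still, with the fingers bearing on it (more than 0.5 N), through the last second (all of step 2 and x of hook_tip in the frame of tool_tray between -0.123 and 0.123 m and y of hook_tip in the frame of tool_tray between -0.063 and 0.063 m and z of each of hook_tip, hook_butt in the frame of tool_tray below 0.03 m and x of hook_butt in the frame of tool_tray between -0.123 and 0.123 m and y of hook_butt in the frame of tool_tray between -0.063 and 0.063 m and contact force between the fingers and hook_tool below 0.1 N); the arm keeps its last pose, push and grip.
It fails at once if the lid is raised while the hook tool is not in the tray (value of joint plug_lid above 0.2 rad and not (x of hook_tip in the frame of tool_tray between -0.123 and 0.123 m and y of hook_tip in the frame of tool_tray between -0.063 and 0.063 m and z of each of hook_tip, hook_butt in the frame of tool_tray below 0.03 m and x of hook_butt in the frame of tool_tray between -0.123 and 0.123 m and y of hook_butt in the frame of tool_tray between -0.063 and 0.063 m)).
It fails at once if a bystander is moved by more than 30 mm (distance of any of awl_mid, bumper_mid, jar_mid, spool_mid, mallet from where it was at the start of the episode above 0.03 m).
It also fails if it takes over 50 s, if anything falls off the work surface, if the arm or the gripper's body presses on something with over 40 N, if the wrist force passes 120 N, or if a joint passes its speed limit or range.

## Robot

A 6-joint arm with a two-finger parallel gripper is mounted at the origin on the work surface. World frame = base frame: x ahead of the robot, y to its left, z up, the work surface at z = 0. Lengths are in m, angles in rad, forces in N, time in s.
With the tool pointing down it reaches from about 0.375 to 0.925 m from the base axis. Payload 5.7 kg.
Tool frame: the origin (TCP) lies at the very end of the fingers, on their centre line; the grasp point (between the pads) lies behind it (manip.grip_depth is the z of the grasp point in the tool frame, in m); z points along the fingers, y is the line along which they close (so a half turn about z gives the same grasp; the last joint's range is limited). The gripper opens to 88 mm and grips with 3 to 60 N. Pads are 20 mm wide; open, the fingers measure 115 mm over their backs; the gripper's body (75 mm by 178 mm) begins 61 mm behind the grasp point.
Start: joints at [1.06, 0.359, 1.51, -0, 1.272, -0.115], TCP at [0.231, 0.554, 0.223] pointing down, gripper open.
Joint ranges: [-2.97, 2.97], [-1.01, 2.36], [0.21, 2.38], [-0.96, 4.11], [0.2, 2.71], [-2.98, 2.98]. Speed limits (rad/s): [2.39, 2.39, 3.14, 3.14, 3.14, 3.14].

## Interface

Orientations are given as a 3x3 rotation matrix whose columns are the frame's x, y, z axes.
In Python, from station import readout, grab_frame, ticket, manip gives the robot as it stands. The module is installed in compiled form; this text tells all that it offers.
- The arm moves only by the tool arm_command, never from a script. Its argument "rows" is a list of rows, each an object of numbers: "dx", "dy", "dz": the shift along the tool's x, y, z in cm; "twist": the turn about the tool's z in rad. In form: [{"dx": .., "dy": .., "dz": .., "twist": ..}, ...]. A call has 1 to 20 rows; each row is the pose to reach, as a shift and turn from the pose commanded when the call began, along the tool's axes at that moment; what a row does not reach only later rows make up. A row lasts 1/12 s, in which the tool goes at most 41.7 mm and 7.16 degrees, less where a joint would pass 70% of its speed; a pose out of reach is approached as far as the arm can. A call with a gripper value outside its range is refused whole. "gripper" is the closure, from -1 (fully open) to 1 (shut), so that 0 is half open, set as the call begins (left out, the last holds). The fingers move at their own pace and stop on an object; "newtons" is the grip in N (left out, the last holds). Time passes only in rows, so rows that repeat a pose let the fingers close. It gives the time, the measured TCP pose, the force, the opening and the grip force at its end, in the units of the state.
- readout.state(): the state, without advancing time (a new reading comes with each control period).
- grab_frame(name): name is "scene" or "top"; returns a dict with "img" (384x512x3 uint8, red, green, blue), "range_z" (384x512 float32, m along the optical axis (not along the pixel's ray), 0 where there is no reading), "fx", "fy", "cx", "cy" (pixels), "world_to_cam" (4x4, takes a point from world to camera coordinates). Camera axes: x right, y up, looking along -z (the intrinsics and any distortion apply to the point x, -y, -z); pixel columns grow to the right and rows downward; lengths in m; the calibration is good to about 2 mm. A picture is of the moment at which its call begins.
- ticket.close_job(): hands the job in; it is judged then, once.
The state is a dict: "time": time; "joint_positions": joint angles; "joint_velocities": joint speeds; "tau": joint torques, N m; "eef_pos": TCP position; "orientation": TCP orientation; "wrist_force": force on the tool from outside, world axes, zero at the start; "wrist_torque": the same for the moment, N m; "gripper_width": opening from 0.0 (shut) to 1.0 (fully open); "grip_force": force on a finger pad.
Only numpy, scipy, OpenCV 4.12 (cv2) and the standard library are available. Lean on these libraries where they do the work, as an engineer would, in place of code of your own. Each camera call takes 0.05 s, during which the arm holds its last target. There are 200 camera calls.

## Working session

There is one attempt and no reset: what is moved stays moved. The work goes in short steps, Python scripts to look and compute and a tool call to move; the robot and the scene stay as the last step left them, time stands still between calls to the robot, and variables do not carry over. Pictures are saved under pics/ and viewed, at most 10 in all, crops included, and the job is handed in when it is done.

Besides the shell and the picture viewer there is one more tool, called after "Emit:" as name(argument=value, ...), one argument or row to a line, values as JSON. arm_command: Moves the arm, as the interface text tells. Its arguments: {"type":"object","properties":{"rows":{"type":"array"},"gripper":{"type":"number"},"newtons":{"type":"number"}},"required":["rows"]}

```bash
mkdir -p pics; cat > h.py <<'E'
import numpy as np, cv2
from station import readout, grab_frame, ticket, manip
def grab(n):
    f=grab_frame(n); f['c2w']=np.linalg.inv(f['world_to_cam']); return f
def pts(f,u,v,z=None):
    """pixels->world by depth, or on plane z"""
    u=np.asarray(u,float);v=np.asarray(v,float)
    d=np.stack([(u-f['cx'])/f['fx'],-(v-f['cy'])/f['fy'],-np.ones_like(u)],-1)
    R=f['c2w'][:3,:3];o=f['c2w'][:3,3]; w=d@R.T
    if z is None: s=f['range_z'][v.astype(int),u.astype(int)]
    else: s=(z-o[2])/w[...,2]
    return o+w*s[...,None]
E
python3 - <<'E'
from h import *
for n in('scene','top'):
    f=grab(n); cv2.imwrite(f'pics/{n}0.png',cv2.resize(f['img'][:,:,::-1],(800,600),interpolation=cv2.INTER_CUBIC)); np.save(n+'0.npy',f,allow_pickle=True)
    print(n,f['c2w'].round(3).tolist(),f['fx'],f['cx'],(f['range_z']>0).mean(),[k for k in f])
print(readout.state(),manip.grip_depth)
E
```

```text
scene [[0.318, -0.609, 0.727, 1.245], [0.948, 0.221, -0.229, -0.267], [-0.021, 0.762, 0.647, 0.68], [0.0, 0.0, 0.0, 1.0]] 354.6740786501386 260.59069203092866 0.9959259033203125 ['img', 'range_z', 'fx', 'fy', 'cx', 'cy', 'world_to_cam', 'c2w']
top [[-0.022, 0.992, -0.123, 0.383], [-1.0, -0.022, -0.003, -0.066], [-0.006, 0.123, 0.992, 1.608], [0.0, 0.0, 0.0, 1.0]] 498.7082126716998 249.13457664580108 0.9960225423177084 ['img', 'range_z', 'fx', 'fy', 'cx', 'cy', 'world_to_cam', 'c2w']
{'time': 0.1, 'joint_positions': array([ 1.05991610e+00,  3.59417195e-01,  1.51132038e+00, -2.35922546e-05,
        1.27248279e+00, -1.15110485e-01]), 'joint_velocities': array([-0.00078677, -0.00074218, -0.00409376,  0.00010275, -0.00130472,
       -0.00041968]), 'tau': array([ 4.84301781e-04, -5.16350734e+01, -2.71409422e+01,  6.76971814e-02,
        2.75179924e-02, -5.29776014e-05]), 'eef_pos': array([0.23102846, 0.55306981, 0.22190449]), 'orientation': array([[-9.22702704e-01,  3.85511501e-01, -7.76192047e-04],
       [ 3.85512247e-01,  9.22701609e-01, -1.43090415e-03],
       [ 1.64563646e-04, -1.61953067e-03, -9.99998675e-01]]), 'wrist_force': array([-0.31840556, -0.03712164, -0.52436614]), 'wrist_torque': array([-0.00204083, -0.00385723,  0.04578156]), 'grip_force': 0.0, 'gripper_width': 1.0055938131933457} -0.0187
```

View pics/scene0.png

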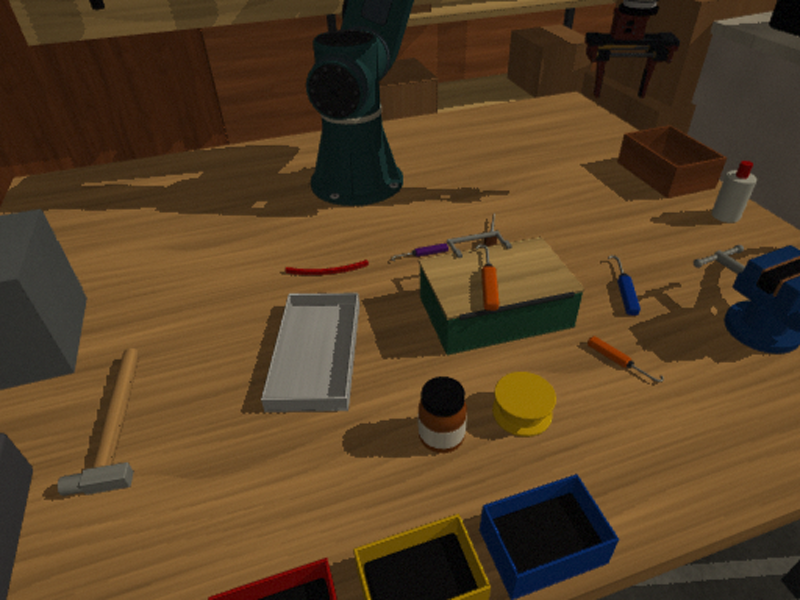

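View pics/top0.png

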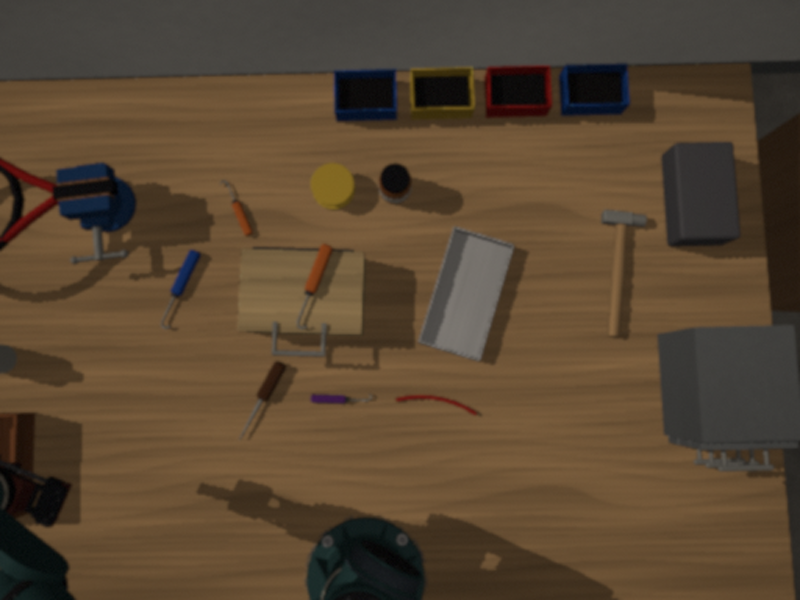

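The scene shows two orange tools. The larger is on the green box's lid (top view ~(318,270), scene ~(490,285)). The smaller is on the bench (top ~(240,215)), with a blue one at (180,275) and a purple one at (330,399). The one on the lid fits: it is orange, larger and lies on the lid. I'll confirm that in a crop. The bar is at top (300,352) and the tray at (467,293).

```bash
python3 - <<'E'
from h import *
f=np.load('top0.npy',allow_pickle=True).item(); im=f['img']
cv2.imwrite('pics/crop1.png',cv2.resize(im[135:265,130:340,::-1],(800,495),interpolation=cv2.INTER_CUBIC))
hsv=cv2.cvtColor(im,cv2.COLOR_RGB2HSV)
V,U=np.mgrid[:384,:512]; P=pts(f,U,V)
m=((hsv[...,0]<14)&(hsv[...,1]>190)&(hsv[...,2]>110)).astype(np.uint8)
n,l,st,c=cv2.connectedComponentsWithStats(m)
for i in range(1,n):
    if st[i,4]>40:
        q=P[l==i]; r=cv2.minAreaRect(pts(f,*np.nonzero(l==i)[::-1],z=.108 if st[i,4]>150 else .02)[:,:2].astype(np.float32)*1000)
        print('orange',st[i],c[i].round(1),np.median(q,0).round(3),r)
# lid top surface
m=((abs(P[...,2]-.088)<.006)&(abs(P[...,0]-.53)<.16)&(abs(P[...,1]-.06)<.22)).astype(np.uint8)
m=cv2.morphologyEx(m,cv2.MORPH_OPEN,np.ones((3,3)))
n,l,st,c=cv2.connectedComponentsWithStats(m)
for i in range(1,n):
    if st[i,4]>50: 
        ii=cv2.morphologyEx((l==i).astype(np.uint8),cv2.MORPH_OPEN,np.ones((15,15)));v,u=np.nonzero(ii if ii.any() else l==i)
        print('lidz',st[i],cv2.minAreaRect(pts(f,u,v,z=.088)[:,:2].astype(np.float32)*1000), np.median(P[v,u],0))
# bar
m=((P[...,2]>.065)&(P[...,2]<.1)&(U>170)&(U<212)&(V>217)&(V<232))
print('bar',m.sum(), pts(f,U[m],V[m],z=.087)[:,:2].min(0),pts(f,U[m],V[m],z=.087)[:,:2].max(0))
for v in range(214,232): print(v,(P[v,170:214:3,2]*1000).astype(int))
# tray
m=((hsv[...,1]<60)&(hsv[...,2]>90)&(U>260)&(U<335)&(V>140)&(V<235)).astype(np.uint8)
v,u=np.nonzero(cv2.morphologyEx(m,cv2.MORPH_CLOSE,np.ones((5,5))))
r=cv2.minAreaRect(pts(f,u,v,z=.028)[:,:2].astype(np.float32)*1000);print('tray',m.sum(),r)
mm=(P[...,2]>.02)&(P[...,2]<.04)&(U>260)&(U<335)&(V>140)&(V<235)
r=cv2.minAreaRect(P[mm][:,:2].astype(np.float32)*1000);print('trayrim',mm.sum(),r)
E
```

```text
orange [149 130  10  20  61] [153.9 139.5] [0.728 0.247 0.013] ((727.534912109375, 245.54910278320312), (67.25169372558594, 10.484375953674316), 23.435562133789062)
orange [196 157  14  29 137] [202.8 171. ] [0.608 0.079 0.105] ((620.466064453125, 87.04586791992188), (14.659557342529297, 96.23649597167969), 68.49513244628906)
lidz [155 159   7  10  51] ((636.6852416992188, 218.85446166992188), (18.57320785522461, 28.299013137817383), 89.99386596679688) [0.64076328 0.2219737  0.08646111]
lidz [ 153  160   46   55 1275] ((563.132080078125, 164.78111267089844), (135.7728729248047, 167.59886169433594), 87.989990234375) [0.56181345 0.16394657 0.08661754]
lidz [ 192  161   41   47 1000] ((569.3528442382812, 52.26481246948242), (122.19666290283203, 142.30905151367188), 88.71935272216797) [0.5535413  0.03476893 0.08662363]
lidz [213 208  14   6  70] ((487.0110778808594, 30.965187072753906), (39.77981185913086, 15.266082763671875), 88.72004699707031) [0.48600649 0.02951603 0.08752742]
bar 149 [0.4346845  0.06639539] [0.46722111 0.17018608]
214 [ 4 -2 90 -1  5  1  1 -5 -8 -3  0  4 84  3 -2]
21
[... 390 characters left out ...]
 2  1 88 -7  2]
223 [-1 -1 89 -4  0 -9 -2 -5 -2 -2 -5  0 85  2  0]
224 [ 1  0 85 83 -2  2  5 -2  0 -4  0  1 87 -2  1]
225 [-8  0 86 75 93 85 91 85 80 89 86 88 86  0  5]
226 [ 6  4 85 84 85 91 89 90 86 85 87 85 86  1 -4]
227 [-1  4 90 79 77 82 90 83 81 88 82 93 87 -7  1]
228 [-2  2 -8 -2 -1 -1  1  0 -1 -2 -1 -1 83  0 -3]
229 [ 0 -6  0 -8 -9 -3 -7 -1 -1 -5 -2 -2 -3 -4  1]
230 [-2 -1 -2  2 -1  2  1 -4  6 -1 -2  8 -4 -6 -8]
231 [ 5  0 -1 -6 -4 -6  0 -3 -2  2 -2 -6 -2 -6 -5]
tray 2441 ((559.8016967773438, -216.9518585205078), (129.9180145263672, 249.95948791503906), 71.38555908203125)
trayrim 326 ((559.9096069335938, -218.69253540039062), (130.38522338867188, 251.073486328125), 71.36761474609375)
```

View pics/crop1.png

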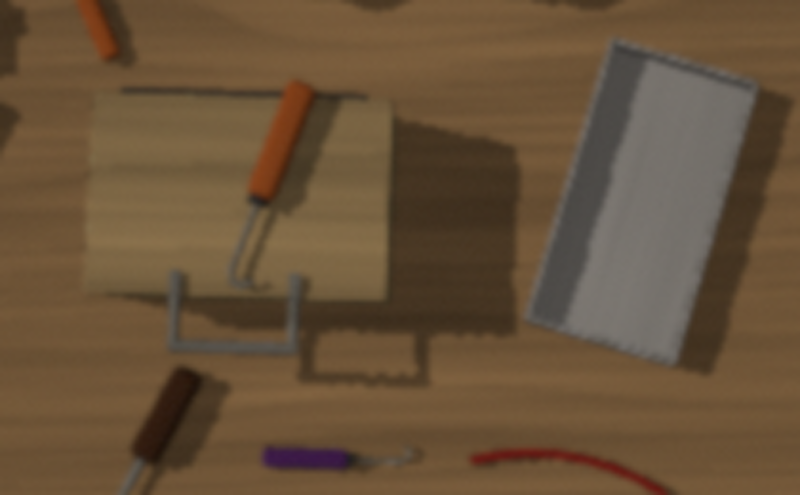

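The crop confirms it: the larger orange tool is on the lid, butt at the far edge (~(300,88) in the crop) and hook towards the bar (~(240,285)). Next I'll refine the handle and bar positions with both views.

```bash
python3 - <<'E'
from h import *
for n,box in(('top',(190,215,150,190)),('scene',(300,325,160,205))):
    f=np.load(n+'0.npy',allow_pickle=True).item(); hsv=cv2.cvtColor(f['img'],cv2.COLOR_RGB2HSV)
    m=np.zeros((384,512),bool); a,b,c,d=box; s=np.s_[c:d,a:b]
    m[s]=((hsv[...,0]<14)&(hsv[...,1]>180)&(hsv[...,2]>60))[s]
    v,u=np.nonzero(m)
    for z in (.098,.106):
        p=pts(f,u,v,z)[:,:2]; C=p.mean(0); w,e=np.linalg.eigh(np.cov((p-C).T)); q=(p-C)@e
        print(n,z,len(u),C.round(4),e[:,1],np.ptp(q,axis=0).round(3),'mid',(C+e@((q.max(0)+q.min(0))/2)).round(4))
    p=pts(f,u,v);print('depth mean',p.mean(0).round(4))
f=np.load('top0.npy',allow_pickle=True).item()
u=np.arange(176,208);p=np.concatenate([pts(f,u,u*0+r,.087) for r in(225,226,227)])
print('bar x',p[:,0].mean(), np.polyfit(p[:,1],pts(f,p[:,0]*0+180,p[:,0]*0+226,.087)[:,0],1))
P=pts(f,*np.meshgrid(np.arange(512),np.arange(384)))
m=np.zeros((384,512),bool);m[215:232,165:220]=(P[215:232,165:220,2]>.06)
v,u=np.nonzero(m);q=pts(f,u,v,.087)
lo=[(q[u==k][:,0].min(),q[u==k][:,1].mean()) for k in np.unique(u)];lo=np.array(lo);print(np.unique(u)[[0,-1]],lo.round(3).tolist()[::4],np.polyfit(lo[:,1],lo[:,0],1))
k=np.isin(v,[225,226,227]);print('bar rect',cv2.minAreaRect(q[k][:,:2].astype(np.float32)*1000),P[v[k],u[k]].mean(0))
E
```

```text
top 0.098 219 [0.6069 0.0774] [-0.9302341   0.36696663] [0.023 0.095] mid [0.6069 0.0773]
top 0.106 219 [0.6057 0.0766] [-0.9302341   0.36696663] [0.022 0.095] mid [0.6058 0.0765]
depth mean [0.6059 0.0767 0.1051]
scene 0.098 262 [0.6086 0.0772] [-0.92323518  0.38423536] [0.026 0.115] mid [0.6067 0.0776]
scene 0.106 262 [0.6174 0.0725] [-0.92323518  0.38423536] [0.025 0.114] mid [0.6154 0.0728]
depth mean [0.6189 0.0716 0.1072]
bar x 0.4417904610982895 [3.47530074e-17 4.42564616e-01]
[167 210] [[0.471, 0.191], [0.44, 0.161], [0.439, 0.149], [0.439, 0.137], [0.439, 0.125], [0.439, 0.112], [0.438, 0.1], [0.438, 0.088], [0.435, 0.076], [0.447, 0.061]] [0.06799357 0.43121633]
bar rect ((441.82470703125, 118.44111633300781), (103.60916900634766, 6.066926002502441), 88.73211669921875) [0.44184655 0.11848261 0.08639833]
```

Emit:
arm_command(
  rows=[
    {"dx":-1,"dy":-0.5},
    {"dx":-3,"dy":-1.7},
    {"dx":-6,"dy":-3.4},
    {"dx":-9.5,"dy":-5.4},
    {"dx":-13,"dy":-7.3},
    {"dx":-16.5,"dy":-9.3},
    {"dx":-20,"dy":-11.3},
    {"dx":-23.5,"dy":-13.2},
    {"dx":-27,"dy":-15.2},
    {"dx":-30.5,"dy":-17.2},
    {"dx":-34,"dy":-19.2},
    {"dx":-37.5,"dy":-21.1},
    {"dx":-41,"dy":-23.1,"twist":-0.02},
    {"dx":-44.5,"dy":-25.1,"twist":-0.02},
    {"dx":-48,"dy":-27,"twist":-0.02},
    {"dx":-50.5,"dy":-28.6,"twist":-0.02},
    {"dx":-52.2,"dy":-29.5,"twist":-0.02},
    {"dx":-52.2,"dy":-29.5,"twist":-0.02},
    {"dx":-52.2,"dy":-29.5,"twist":-0.02},
    {"dx":-52.2,"dy":-29.5,"twist":-0.02},
  ],
  gripper=-0.3,
  newtons=15,
)

```text
schema error: expected keys dx, dy, dz, twist
```

Emit:
arm_command(
  rows=[
    {"dx":-1,"dy":-0.5,"dz":0,"twist":0},
    {"dx":-3,"dy":-1.7,"dz":0,"twist":0},
    {"dx":-6,"dy":-3.4,"dz":0,"twist":0},
    {"dx":-9.5,"dy":-5.4,"dz":0,"twist":0},
    {"dx":-13,"dy":-7.3,"dz":0,"twist":0},
    {"dx":-16.5,"dy":-9.3,"dz":0,"twist":0},
    {"dx":-20,"dy":-11.3,"dz":0,"twist":0},
    {"dx":-23.5,"dy":-13.2,"dz":0,"twist":0},
    {"dx":-27,"dy":-15.2,"dz":0,"twist":0},
    {"dx":-30.5,"dy":-17.2,"dz":0,"twist":0},
    {"dx":-34,"dy":-19.2,"dz":0,"twist":0},
    {"dx":-37.5,"dy":-21.1,"dz":0,"twist":0},
    {"dx":-41,"dy":-23.1,"dz":0,"twist":-0.02},
    {"dx":-44.5,"dy":-25.1,"dz":0,"twist":-0.02},
    {"dx":-48,"dy":-27,"dz":0,"twist":-0.02},
    {"dx":-50.5,"dy":-28.6,"dz":0,"twist":-0.02},
    {"dx":-52.2,"dy":-29.5,"dz":0,"twist":-0.02},
    {"dx":-52.2,"dy":-29.5,"dz":0,"twist":-0.02},
    {"dx":-52.2,"dy":-29.5,"dz":0,"twist":-0.02},
    {"dx":-52.2,"dy":-29.5,"dz":0,"twist":-0.02},
  ],
  gripper=-0.3,
  newtons=15,
)

```text
time: 1.77
eef_pos: [0.5982, 0.0803, 0.2223]
orientation: [[-0.93, 0.367, -0.001], [0.367, 0.93, 0.0], [0.001, -0.0, -1.0]]
wrist_force: [1.3, 0.3, 0.3]
gripper_width: 0.652
grip_force: 0.0
```

Emit:
arm_command(
  rows=[
    {"dx":0,"dy":0,"dz":1,"twist":0},
    {"dx":0,"dy":0,"dz":3,"twist":0},
    {"dx":0,"dy":0,"dz":5.5,"twist":0},
    {"dx":0,"dy":0,"dz":8,"twist":0},
    {"dx":0,"dy":0,"dz":10,"twist":0},
    {"dx":0,"dy":0,"dz":11.5,"twist":0},
    {"dx":0,"dy":0,"dz":12.4,"twist":0},
    {"dx":0,"dy":0,"dz":13,"twist":0},
    {"dx":0,"dy":0,"dz":13,"twist":0},
    {"dx":0,"dy":0,"dz":13,"twist":0},
  ],
)

```text
time: 2.6
eef_pos: [0.5993, 0.0806, 0.093]
orientation: [[-0.93, 0.366, 0.0], [0.366, 0.93, -0.0], [-0.0, 0.0, -1.0]]
wrist_force: [-0.4, -0.4, 0.0]
gripper_width: 0.653
grip_force: 0.0
```

Emit:
arm_command(
  rows=[
    {"dx":0,"dy":0,"dz":0,"twist":0},
    {"dx":0,"dy":0,"dz":0,"twist":0},
    {"dx":0,"dy":0,"dz":0,"twist":0},
    {"dx":0,"dy":0,"dz":0,"twist":0},
    {"dx":0,"dy":0,"dz":0,"twist":0},
    {"dx":0,"dy":0,"dz":0,"twist":0},
    {"dx":0,"dy":0,"dz":0,"twist":0},
    {"dx":0,"dy":0,"dz":0,"twist":0},
  ],
  gripper=1,
  newtons=15,
)

```text
time: 3.27
eef_pos: [0.5994, 0.0801, 0.0929]
orientation: [[-0.93, 0.367, 0.0], [0.367, 0.93, -0.0], [-0.0, 0.0, -1.0]]
wrist_force: [-0.4, 0.4, 3.6]
gripper_width: 0.272
grip_force: 15.0
```

Emit:
arm_command(
  rows=[
    {"dx":0,"dy":0,"dz":-0.7,"twist":0},
    {"dx":0,"dy":0,"dz":-2,"twist":0},
    {"dx":0,"dy":0,"dz":-4,"twist":0},
    {"dx":0,"dy":0,"dz":-6,"twist":0},
    {"dx":0,"dy":0,"dz":-7.3,"twist":0},
    {"dx":0,"dy":0,"dz":-8,"twist":0},
    {"dx":0,"dy":0,"dz":-8,"twist":0},
  ],
)

```text
time: 3.85
eef_pos: [0.6003, 0.0802, 0.1745]
orientation: [[-0.93, 0.367, 0.003], [0.367, 0.93, 0.0], [-0.003, 0.001, -1.0]]
wrist_force: [-0.8, 0.7, -0.7]
gripper_width: 0.272
grip_force: 15.0
```

```bash
python3 - <<'E'
from h import *
f=grab('scene'); cv2.imwrite('pics/s2.png',cv2.resize(f['img'][90:300,120:420,::-1],(800,560),interpolation=cv2.INTER_CUBIC))
s=readout.state();print(s['eef_pos'],s['gripper_width'],s['wrist_force'],s['wrist_torque'])
E
```

```text
[0.59953608 0.08014277 0.17319292] 0.27373278054914163 [-1.30996363 -0.14092316 -0.13391201] [-0.00945557 -0.00874316 -0.02377445]
```

View pics/s2.png

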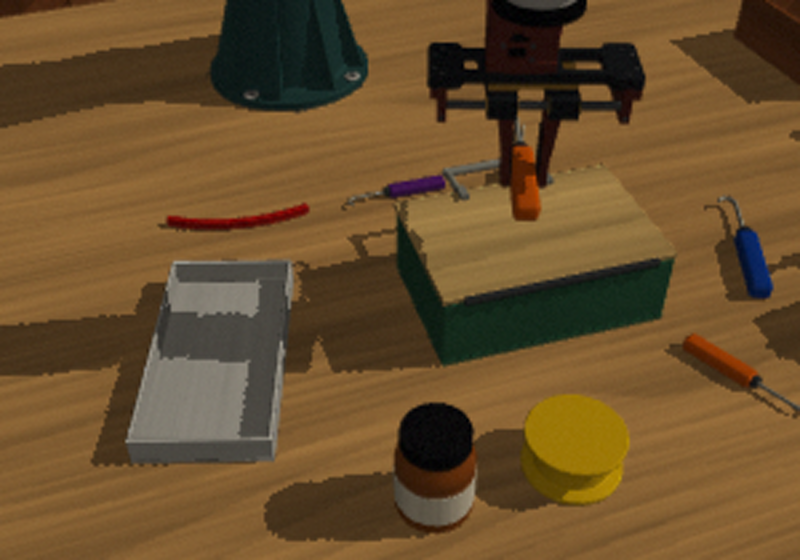

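It's held level. The closure reads 24 mm and the tool is clear of the lid. Now over to the tray, whose middle is at about (210,360) in this crop.

Emit:
arm_command(
  rows=[
    {"dx":-0.2,"dy":-0.6,"dz":0,"twist":0},
    {"dx":-0.8,"dy":-2.2,"dz":0,"twist":0},
    {"dx":-1.7,"dy":-4.8,"dz":0,"twist":0},
    {"dx":-2.8,"dy":-8,"dz":0,"twist":-0.01},
    {"dx":-4,"dy":-11.3,"dz":0,"twist":-0.02},
    {"dx":-5.2,"dy":-14.7,"dz":0,"twist":-0.03},
    {"dx":-6.4,"dy":-18.1,"dz":0,"twist":-0.04},
    {"dx":-7.5,"dy":-21.4,"dz":0,"twist":-0.05},
    {"dx":-8.6,"dy":-24.5,"dz":0,"twist":-0.05},
    {"dx":-9.4,"dy":-26.8,"dz":0,"twist":-0.05},
    {"dx":-10,"dy":-28.3,"dz":0,"twist":-0.05},
    {"dx":-10,"dy":-28.5,"dz":0,"twist":-0.05},
    {"dx":-10,"dy":-28.5,"dz":0,"twist":-0.05},
  ],
)

```text
time: 4.98
eef_pos: [0.5869, -0.222, 0.1717]
orientation: [[-0.947, 0.322, -0.002], [0.322, 0.947, 0.001], [0.002, 0.001, -1.0]]
wrist_force: [-0.4, 0.5, -0.1]
gripper_width: 0.272
grip_force: 15.0
```

Emit:
arm_command(
  rows=[
    {"dx":0,"dy":0,"dz":1,"twist":0},
    {"dx":0,"dy":0,"dz":3,"twist":0},
    {"dx":0,"dy":0,"dz":5.5,"twist":0},
    {"dx":0,"dy":0,"dz":8,"twist":0},
    {"dx":0,"dy":0,"dz":10,"twist":0},
    {"dx":0,"dy":0,"dz":11.5,"twist":0},
    {"dx":0,"dy":0,"dz":12.5,"twist":0},
    {"dx":0,"dy":0,"dz":12.5,"twist":0},
    {"dx":0,"dy":0,"dz":12.5,"twist":0},
  ],
)

```text
time: 5.73
eef_pos: [0.5874, -0.2204, 0.0472]
orientation: [[-0.948, 0.319, -0.001], [0.319, 0.948, 0.001], [0.001, 0.0, -1.0]]
wrist_force: [-0.1, 0.0, -1.4]
gripper_width: 0.267
grip_force: 15.0
```

```bash
python3 - <<'E'
from h import *
f=grab('scene'); cv2.imwrite('pics/s3.png',cv2.resize(f['img'][150:270,140:290,::-1],(750,600),interpolation=cv2.INTER_CUBIC))
s=readout.state();print(s['eef_pos'],s['orientation'],s['gripper_width'],s['wrist_force'])
E
```

```text
[ 0.5881088  -0.22105682  0.04809445] [[-9.47725693e-01  3.19085939e-01  4.16759966e-04]
 [ 3.19085863e-01  9.47725781e-01 -2.38581193e-04]
 [-4.71102068e-04 -9.31273135e-05 -9.99999885e-01]] 0.27450063861065627 [-0.2095993  -0.14847489  0.4214924 ]
```

View pics/s3.png

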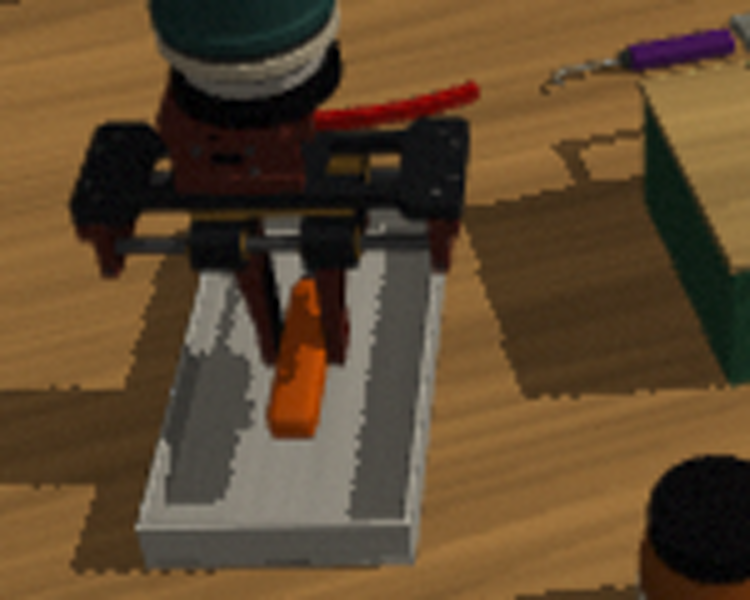

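The handle is centred over the tray floor: butt at ~(293,430), clear of the front wall at y≈525. Lowering and releasing.

Emit:
arm_command(
  rows=[
    {"dx":0,"dy":0,"dz":0.8,"twist":0},
    {"dx":0,"dy":0,"dz":1.8,"twist":0},
    {"dx":0,"dy":0,"dz":2.8,"twist":0},
    {"dx":0,"dy":0,"dz":3.4,"twist":0},
    {"dx":0,"dy":0,"dz":3.7,"twist":0},
    {"dx":0,"dy":0,"dz":3.8,"twist":0},
    {"dx":0,"dy":0,"dz":3.8,"twist":0},
    {"dx":0,"dy":0,"dz":3.8,"twist":0},
  ],
)

```text
time: 6.45
eef_pos: [0.5879, -0.2219, 0.0098]
orientation: [[-0.947, 0.32, 0.0], [0.32, 0.947, -0.0], [-0.0, -0.0, -1.0]]
wrist_force: [-0.3, -0.2, -0.9]
gripper_width: 0.273
grip_force: 15.0
```

Emit:
arm_command(
  rows=[
    {"dx":0,"dy":0,"dz":0,"twist":0},
    {"dx":0,"dy":0,"dz":0,"twist":0},
    {"dx":0,"dy":0,"dz":0,"twist":0},
    {"dx":0,"dy":0,"dz":0,"twist":0},
    {"dx":0,"dy":0,"dz":0,"twist":0},
    {"dx":0,"dy":0,"dz":0,"twist":0},
  ],
  gripper=0,
)

```text
time: 6.95
eef_pos: [0.5877, -0.2217, 0.0098]
orientation: [[-0.947, 0.32, 0.0], [0.32, 0.947, -0.0], [-0.0, -0.0, -1.0]]
wrist_force: [0.1, 0.0, 0.2]
gripper_width: 0.5
grip_force: 0.0
```

Emit:
arm_command(
  rows=[
    {"dx":0,"dy":0,"dz":-1,"twist":0},
    {"dx":0,"dy":0,"dz":-3,"twist":0},
    {"dx":0,"dy":0,"dz":-6,"twist":0},
    {"dx":0,"dy":0,"dz":-9.5,"twist":0},
    {"dx":0,"dy":0,"dz":-13,"twist":0},
    {"dx":0,"dy":0,"dz":-16,"twist":0},
    {"dx":0,"dy":0,"dz":-17.5,"twist":0},
    {"dx":0,"dy":0,"dz":-18,"twist":0},
    {"dx":0,"dy":0,"dz":-18,"twist":0},
  ],
)

```text
time: 7.7
eef_pos: [0.5885, -0.2221, 0.1918]
orientation: [[-0.947, 0.32, 0.003], [0.32, 0.947, -0.002], [-0.004, -0.001, -1.0]]
wrist_force: [-0.1, 0.0, 1.0]
gripper_width: 0.5
grip_force: 0.0
```

```bash
python3 - <<'E'
from h import *
f=grab('scene'); cv2.imwrite('pics/s4.png',cv2.resize(f['img'][150:270,140:290,::-1],(750,600),interpolation=cv2.INTER_CUBIC))
s=readout.state();print(s['eef_pos'],s['orientation'],s['joint_positions'],s['gripper_width'],s['wrist_force'])
E
```

```text
[ 0.58755947 -0.22165175  0.19000601] [[-9.47400300e-01  3.20050581e-01  5.44289055e-04]
 [ 3.20050363e-01  9.47400423e-01 -4.51419516e-04]
 [-6.60136759e-04 -2.53475075e-04 -9.99999750e-01]] [-4.70577875e-01  4.27226745e-01  1.48612005e+00 -1.65208435e-04
  1.22755606e+00 -1.71553585e+00] 0.5000954811627569 [-0.10735929  1.0171049  -0.25653036]
```

View pics/s4.png

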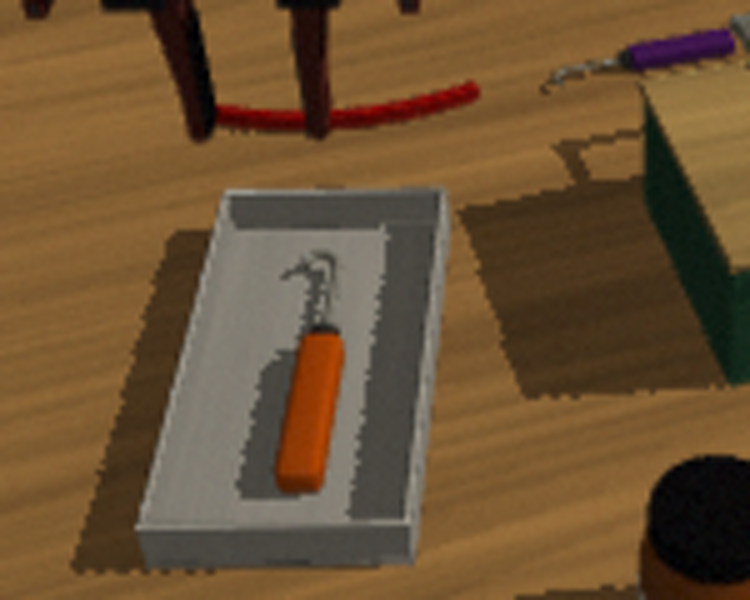

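The tool lies flat inside the tray: butt at ~(300,485), hook at ~(310,260). Now to the bar, with a twist of about +1.27 rad.

Emit:
arm_command(
  rows=[
    {"dx":0.5,"dy":0.6,"dz":0,"twist":0.05},
    {"dx":2,"dy":2.2,"dz":0,"twist":0.15},
    {"dx":4,"dy":4.5,"dz":0,"twist":0.25},
    {"dx":6,"dy":6.7,"dz":0,"twist":0.35},
    {"dx":8,"dy":8.9,"dz":0,"twist":0.45},
    {"dx":10,"dy":11.2,"dz":0,"twist":0.55},
    {"dx":12,"dy":13.4,"dz":0,"twist":0.65},
    {"dx":14,"dy":15.6,"dz":0,"twist":0.75},
    {"dx":16,"dy":17.9,"dz":0,"twist":0.85},
    {"dx":18,"dy":20.1,"dz":0,"twist":0.95},
    {"dx":20,"dy":22.3,"dz":0,"twist":1.05},
    {"dx":22,"dy":24.5,"dz":0,"twist":1.14},
    {"dx":23.5,"dy":26.2,"dz":0,"twist":1.21},
    {"dx":24.6,"dy":27.5,"dz":0,"twist":1.25},
    {"dx":24.6,"dy":27.5,"dz":0,"twist":1.267},
    {"dx":24.6,"dy":27.5,"dz":0,"twist":1.267},
    {"dx":24.6,"dy":27.5,"dz":0,"twist":1.267},
  ],
  gripper=0.22,
)

```text
time: 9.17
eef_pos: [0.4423, 0.1171, 0.1887]
orientation: [[0.021, 1.0, -0.002], [1.0, -0.021, -0.001], [-0.001, -0.002, -1.0]]
wrist_force: [-0.4, 0.2, -0.7]
gripper_width: 0.391
grip_force: 0.0
```

```bash
python3 - <<'E'
from h import *
f=grab('scene'); cv2.imwrite('pics/s5.png',cv2.resize(f['img'][90:230,230:410,::-1],(770,600),interpolation=cv2.INTER_CUBIC))
s=readout.state();print(s['eef_pos'],s['orientation'],s['joint_positions'],s['gripper_width'],s['wrist_force'])
E
```

```text
[0.44256455 0.11680139 0.18893445] [[ 2.14715594e-02  9.99768600e-01 -1.31100368e-03]
 [ 9.99769225e-01 -2.14724333e-02 -6.56213123e-04]
 [-6.84211714e-04 -1.29661121e-03 -9.99998925e-01]] [ 1.07363588e-01  1.92567359e-01  1.84710081e+00 -5.73486846e-04
  1.10329832e+00  1.29096042e-01] 0.38797675495480854 [ 0.04943993 -0.37640196 -0.29570802]
```

View pics/s5.png

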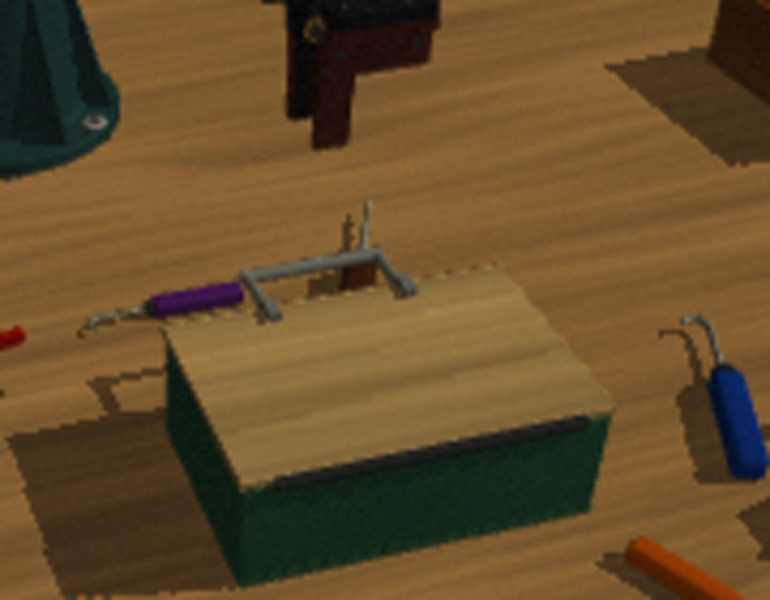

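The fingers (~(330,140)) hang over the middle of the bar (ends at (245,275) and (378,255)), turned to straddle it.

Emit:
arm_command(
  rows=[
    {"dx":0,"dy":0,"dz":1,"twist":0},
    {"dx":0,"dy":0,"dz":3,"twist":0},
    {"dx":0,"dy":0,"dz":5.5,"twist":0},
    {"dx":0,"dy":0,"dz":7.5,"twist":0},
    {"dx":0,"dy":0,"dz":9,"twist":0},
    {"dx":0,"dy":0,"dz":10.3,"twist":0},
    {"dx":0,"dy":0,"dz":11.3,"twist":0},
    {"dx":0,"dy":0,"dz":12,"twist":0},
    {"dx":0,"dy":0,"dz":12,"twist":0},
    {"dx":0,"dy":0,"dz":12,"twist":0},
  ],
)

```text
time: 10.05
eef_pos: [0.4427, 0.117, 0.0694]
orientation: [[0.023, 1.0, -0.001], [1.0, -0.023, -0.0], [-0.0, -0.001, -1.0]]
wrist_force: [0.7, 0.1, -0.2]
gripper_width: 0.387
grip_force: 0.0
```

Emit:
arm_command(
  rows=[
    {"dx":0,"dy":0,"dz":0,"twist":0},
    {"dx":0,"dy":0,"dz":0,"twist":0},
    {"dx":0,"dy":0,"dz":0,"twist":0},
    {"dx":0,"dy":0,"dz":0,"twist":0},
    {"dx":0,"dy":0,"dz":0,"twist":0},
    {"dx":0,"dy":0,"dz":0,"twist":0},
  ],
  gripper=1,
  newtons=20,
)

```text
time: 10.55
eef_pos: [0.444, 0.1177, 0.0702]
orientation: [[0.022, 1.0, 0.003], [1.0, -0.022, 0.0], [0.0, 0.003, -1.0]]
wrist_force: [2.9, -0.3, 0.4]
gripper_width: 0.109
grip_force: 20.0
```

Emit:
arm_command(
  rows=[
    {"dx":0,"dy":0.03,"dz":-0.7,"twist":0},
    {"dx":0,"dy":0.11,"dz":-1.78,"twist":0},
    {"dx":0,"dy":0.22,"dz":-2.67,"twist":0},
    {"dx":0,"dy":0.38,"dz":-3.54,"twist":0},
    {"dx":0,"dy":0.57,"dz":-4.41,"twist":0},
    {"dx":0,"dy":0.8,"dz":-5.27,"twist":0},
    {"dx":0,"dy":1.07,"dz":-6.12,"twist":0},
    {"dx":0,"dy":1.37,"dz":-6.95,"twist":0},
    {"dx":0,"dy":1.71,"dz":-7.77,"twist":0},
    {"dx":0,"dy":2.08,"dz":-8.58,"twist":0},
    {"dx":0,"dy":2.08,"dz":-8.58,"twist":0},
    {"dx":0,"dy":2.08,"dz":-8.58,"twist":0},
  ],
)

```text
time: 11.55
eef_pos: [0.4657, 0.1166, 0.1563]
orientation: [[0.022, 1.0, 0.004], [1.0, -0.022, -0.001], [-0.001, 0.005, -1.0]]
wrist_force: [6.9, -3.4, -5.0]
gripper_width: 0.11
grip_force: 20.0
```

Emit:
arm_command(
  rows=[
    {"dx":0,"dy":0.25,"dz":-0.3,"twist":0},
    {"dx":0,"dy":0.57,"dz":-0.79,"twist":0},
    {"dx":0,"dy":1.0,"dz":-1.57,"twist":0},
    {"dx":0,"dy":1.49,"dz":-2.32,"twist":0},
    {"dx":0,"dy":1.99,"dz":-3.05,"twist":0},
    {"dx":0,"dy":2.53,"dz":-3.76,"twist":0},
    {"dx":0,"dy":3.1,"dz":-4.44,"twist":0},
    {"dx":0,"dy":3.7,"dz":-5.1,"twist":0},
    {"dx":0,"dy":4.33,"dz":-5.73,"twist":0},
    {"dx":0,"dy":4.98,"dz":-6.33,"twist":0},
    {"dx":0,"dy":5.66,"dz":-6.9,"twist":0},
    {"dx":0,"dy":5.66,"dz":-6.9,"twist":0},
    {"dx":0,"dy":5.66,"dz":-6.9,"twist":0},
    {"dx":0,"dy":5.66,"dz":-6.9,"twist":0},
  ],
)

```text
time: 12.72
eef_pos: [0.5183, 0.114, 0.2239]
orientation: [[0.022, 1.0, -0.004], [1.0, -0.022, -0.004], [-0.004, -0.004, -1.0]]
wrist_force: [-0.4, -5.9, -2.5]
gripper_width: 0.105
grip_force: 20.1
```

```bash
python3 - <<'E'
from h import *
f=grab('scene'); cv2.imwrite('pics/s6.png',cv2.resize(f['img'][:,:,::-1],(800,600),interpolation=cv2.INTER_CUBIC))
t=grab('top')
for n,g in(('scene',f),('top',t)):
    P=pts(g,*np.meshgrid(np.arange(512),np.arange(384))); hsv=cv2.cvtColor(g['img'],cv2.COLOR_RGB2HSV)
    m=(abs(P[...,0]-.59)<.05)&(P[...,2]>.1)&(P[...,2]<.21)&((abs(P[...,1]-.19)<.03)|(abs(P[...,1]-.035)<.03))
    q=P[m]
    if len(q)>50: 
        med=np.median(q,0);A=np.c_[q[:,0],q[:,1],np.ones(len(q))]; w=np.ones(len(q),bool)
        for _ in range(5): c=np.linalg.lstsq(A[w],q[w,2],rcond=None)[0]; r=abs(A@c-q[:,2]); w=r<max(2*np.median(r),.004)
        print(n,len(q),w.sum(),c,'lid deg',np.degrees(np.arctan(np.hypot(*c[:2]))))
s=readout.state();print(s['time'],s['eef_pos'],s['gripper_width'],s['grip_force'],s['wrist_force'])
E
```

```text
scene 2473 2290 [-1.16493178  0.06190007  0.83891605] lid deg 49.39648538045266
top 536 452 [-1.16167887  0.05959863  0.83464878] lid deg 49.31460014218757
12.8167 [0.51816808 0.11404291 0.22384283] 0.1115935136235643 20.092866718769073 [-0.03845118 -6.60196067 -1.77433684]
```

View pics/s6.png

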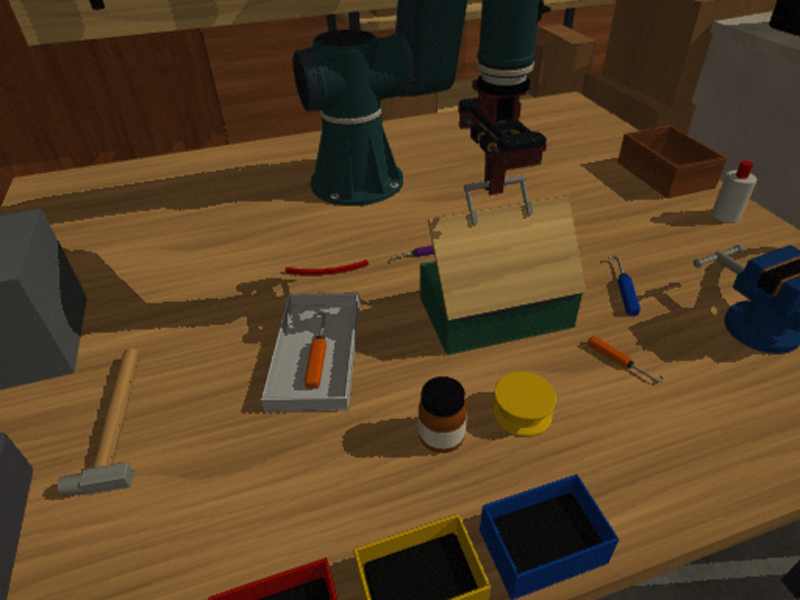

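The lid stands at about 49.4° in both views, with the bar pinched at ~(497,187). The tool is in the tray at ~(316,360) and nothing else has shifted. I'll settle briefly, then hand in.

Emit:
arm_command(
  rows=[
    {"dx":0,"dy":0,"dz":0,"twist":0},
    {"dx":0,"dy":0,"dz":0,"twist":0},
    {"dx":0,"dy":0,"dz":0,"twist":0},
    {"dx":0,"dy":0,"dz":0,"twist":0},
    {"dx":0,"dy":0,"dz":0,"twist":0},
    {"dx":0,"dy":0,"dz":0,"twist":0},
    {"dx":0,"dy":0,"dz":0,"twist":0},
    {"dx":0,"dy":0,"dz":0,"twist":0},
  ],
)

```text
time: 13.48
eef_pos: [0.5182, 0.114, 0.2238]
orientation: [[0.022, 1.0, -0.004], [1.0, -0.022, -0.004], [-0.004, -0.004, -1.0]]
wrist_force: [-0.7, -6.7, -0.8]
gripper_width: 0.108
grip_force: 20.1
```

```bash
python3 -c "
from station import ticket; print(ticket.close_job())"
```

```text
the job is handed in; nothing more can be done
None
```

The job is handed in, though no verdict came back: the hook tool lies flat in the tray, let go, the gripper is holding the lid still at about 49.4°, and nothing else looks moved in the last picture.

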